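# Ready the recipe camera: shut its battery door, raise its mast and hold it up

## Robot

A 7-joint arm with a two-finger parallel gripper is mounted at the origin on a cart in front of the work surface, level with it; the furniture and walls round the work are solid. World frame = base frame: x ahead of the robot, y to its left, z up, the work surface at z = 0. Lengths are in m, angles in rad, forces in N, time in s.
With the tool pointing down it reaches from about 0.4 to 0.85 m from the base axis. Payload 10.4 kg.
Tool frame: the origin (TCP) lies between the finger pads; the fingertips stand ahead of it and the grasp point (between the pads) lies 5 mm behind it (manip.tip_extent is the z of the fingertips in the tool frame, in m); z points along the fingers, y is the line along which they close (so a half turn about z gives the same grasp; the last joint's range is limited). The gripper opens to 85 mm and grips with 20 to 120 N. Pads are 22 mm wide; open, the fingers measure 114 mm over their backs; the gripper's body (76 mm by 85 mm) begins 54 mm behind the grasp point. The pads swing forward as they close: fully open they stand 13 mm farther back than shut.
Start: joints at [1.138, 0.332, -0.065, 1.46, 0.022, 1.35, -0.088], TCP at [0.249, -0.573, 0.245] pointing down, gripper open.
Joint ranges: [-2.6, 2.6], [-0.5, 2.12], [-1.47, 1.34], [0.16, 2.42], [-1.27, 4.41], [0.06, 2.06], [-2.6, 2.6]. Speed limits (rad/s): [2.22, 2.22, 2.79, 2.79, 3.14, 3.14, 3.14].

## Interface

Orientations are given as a unit quaternion [x, y, z, w].
In Python, from workcell import status, viewer, manip gives the robot as it stands.
- The arm moves only by the tool play_rows, never from a script. Its argument "plan" is one flat list of numbers, 7 for each row, row after row: the turn, a rotation vector about the tool's x, y, z in degrees, then the shift along the tool's x, y, z in m, then the opening, from 0 (shut) to 1 (fully open). In form: [ax, ay, az, dx, dy, dz, grip, ax, ay, az, dx, dy, dz, grip, ...]. A call has 1 to 20 rows; each row is the pose to reach, as a shift and turn from the pose commanded when the call began, along the tool's axes at that moment; what a row does not reach only later rows make up. A row lasts 1/8 s, in which the tool goes at most 62.5 mm and 10.7 degrees, less where a joint would pass 70% of its speed; a pose out of reach is approached as far as the arm can. A call with a gripper value outside its range is refused whole. The fingers move at their own pace and stop on an object; "squeeze" is the grip in N (left out, the last holds). Time passes only in rows, so rows that repeat a pose let the fingers close. It gives the time, the measured TCP pose, the force, the opening and the grip force at its end, in the units of the state.
- status.get_obs(): the state, without advancing time (a new reading comes with each control period).
- viewer.camera(name): name is "side" or "top"; returns the picture (420x560x3 uint8, red, green, blue); there is no depth.
- viewer.camera_model(name): a dict with "fx", "fy", "cx", "cy" (pixels), "R" (3x3) and "t" (3): a world point X has camera coordinates R X + t. Camera axes: x right, y down, z forward; pixel columns grow to the right and rows downward; lengths in m; the calibration is good to about 2 mm. A picture is of the moment at which its call begins. camera_model takes no time and is no camera call.
- manip.hand_in(): hands the job in; it is judged then, once.
The state is a dict: "clock": time; "joint_pos": joint angles; "joint_velocities": joint speeds; "tau": joint torques, N m; "position": TCP position; "ee_rot": TCP orientation; "ft_force": force on the tool from outside, world axes, zero at the start; "torque": the same for the moment, N m; "grip_width": opening from 0.0 (shut) to 1.0 (fully open); "grasp_force": force on a finger pad.
Only numpy, scipy, OpenCV 4.12 (cv2) and the standard library are available. Lean on these libraries where they do the work, as an engineer would, in place of code of your own. Each camera call takes 0.05 s, during which the arm holds its last target. There are 200 camera calls.

## Task

Get the recipe camera ready to film: first push the open side door of its base fully shut, until it snaps home on its catch. Then squeeze the release key in the side of the camera head and, keeping it squeezed, pull the telescoping mast up past its first stop to its second, topmost stop. Finish holding the head up there - the mast sinks back if it is let go - and leave the other things on the worktop undisturbed.

Things in the scene. Friction and masses are not known exactly. Their poses are not given: they have to be found in the camera images.
- camera_station: Fixed base of the recipe camera: grey box 180 (x) x 160 (y) x 105 (z) mm. Origin: centre of its underside; z up. Its -x side faces the robot, but for a varying yaw; its -y side (robot's right) is the open battery bay with the side door. A black collar (33 mm thick, 48 at its foot, up to z = 125 mm) stands on top at x = 0, y = +20 mm; the upright mast slides in it.
- camera_head: Black camera head on the mast: rounded block 50 (x) x 36 (y) x 36 (z) mm, lens on its -x face (8 mm proud), release key on its -y face. Origin: block centre; axes parallel to the base's. With the mast down it is 158 mm over the worktop, above x = 0, y = +20 mm of the base. Below it 13 mm of bare mast (22 mm thick), then the collar. It moves only straight up and down.
- head_grip (a point): Where to take the head: the block's centre, level with the key's centre. Grip from above across the head's y (42 mm over key and block, 36 with the key flush): one pad then squeezes the key.
- release_key (a joint): Ribbed metal push key, 20 (x) x 16 (z) mm, in the middle of the head's -y face, 6 mm proud at rest. Value: travel into the head along +y, 0 out, 0.006 flush. Its spring takes 2 N to start, 6 N to flush. Unless it is in by more than 0.0035 the mast is locked against pulling up at the bottom, and again at the first stop.
- mast (a joint): How far the mast is drawn out upward (m): 0 down; about 0.04 first stop (holds only if the key is not squeezed); 0.08 second stop, its fixed end. Spring and weight pull it down with about 5 N at the bottom and 8 N at the top, so it sinks back when let go.
- side_door (a joint): Opening angle of the base's side door (rad), 0 shut and seated; starts 0.35 to 0.65 open. It opens out to the base's -y side about an upright axis at its +x end (point door_hinge), anticlockwise seen from above, and stays where left (light friction); below about 0.1 a sprung roller catch pushes it back (5 N at point door_push), below about 0.04 it pulls it home.
- door_hinge (a point): On the axis of the side door, at the mid height of the door (52 mm over the worktop): x = +82, y = -84 mm of the base. Its axes are the base's.
- door_push (a point): Point of the outer face of the side door, 100 mm from the hinge axis, at mid height. Moves with the door; its -y axis points out of the outer face. The door is a grey panel 8 mm thick, 90 mm high (7 to 97 mm over the worktop), reaching 164 mm from the axis; its outer face lies 4 mm out from the axis. Push the outer face.
- spice_jar: Bystander: small glass spice jar with a dark cap, 41 mm wide, 105 mm high, on the left of the base. Origin: centre of its underside.
- salt_shaker: Bystander: glass salt shaker with a grey dome top, 44 mm wide, 90 mm high, on the left of the base. Origin: centre of its underside.
- tumbler: Bystander: tall blue lidded tumbler, 74 mm wide, 181 mm high, on the right. Origin: centre of its underside.
- water_glass: Bystander: clear drinking glass, 81 mm wide, 93 mm high, at the front right. Origin: centre of its underside.
- honey_jar: Bystander: honey jar, 64 mm wide, 100 mm high, at the back left. Origin: centre of its underside.
- mug: Bystander: pale mug with a handle, 87 mm wide, 90 mm high, at the back right. Origin: centre of its underside.

How it is judged:
By the outcome, as a careful person would: the job done as asked, in the order asked, and still so for the second after the job is handed in, while the arm keeps its last pose, push and grip.
It also fails if it takes over 45 s, if anything falls off the work surface, if the arm or the gripper's body presses on something with over 40 N, if the wrist force passes 120 N, or if a joint passes its speed limit or range.

## Working session

There is one attempt and no reset: what is moved stays moved. The work goes in short steps, Python scripts to look and compute and a tool call to move; the robot and the scene stay as the last step left them, time stands still between calls to the robot, and variables do not carry over. Pictures are saved under pics/ and viewed, at most 10 in all, crops included, and the job is handed in when it is done.

Besides the shell and the picture viewer there is one more tool, called after ">>>" in YAML: its name, and indented under it one key for each argument. play_rows: Moves the arm, as the interface text tells. Its arguments: {"type":"object","properties":{"plan":{"type":"array","items":{"type":"number"}},"squeeze":{"type":"number"}},"required":["plan"]}

```bash
mkdir -p pics
python3 - <<'E'
from workcell import status, viewer, manip
import cv2
for n in("top","side"):
    cv2.imwrite(f"pics/{n}0.png",viewer.camera(n)[:,:,::-1])
    m=viewer.camera_model(n);print(n,m)
o=status.get_obs();print({k:o[k] for k in("clock","position","ee_rot","grip_width")},manip.tip_extent)
E
```

```text
top {'fx': 459.5568512596264, 'fy': 459.5568512596264, 'cx': 276.51237213047705, 'cy': 217.1671287032832, 'R': array([[ 2.47874309e-02, -9.99692009e-01,  1.21254606e-03],
       [-9.97711400e-01, -2.48146122e-02, -6.28983037e-02],
       [ 6.29090204e-02,  3.49316326e-04, -9.98019205e-01]]), 't': array([-0.08212268,  0.49803268,  1.49936709])}
side {'fx': 398.3441954010568, 'fy': 398.3441954010568, 'cx': 282.28128011347286, 'cy': 204.2156677572951, 'R': array([[-0.8360449 , -0.54859255,  0.00866781],
       [-0.35290201,  0.5255854 , -0.77409312],
       [ 0.42010605, -0.6502355 , -0.63301241]]), 't': array([0.36705056, 0.30403772, 1.1025924 ])}
{'clock': 0.1, 'position': array([ 0.2488637 , -0.57299099,  0.24462958]), 'ee_rot': array([ 9.79086382e-01,  2.03444058e-01, -1.64691378e-04, -5.87698454e-04]), 'grip_width': 1.0013758616766246} 0.014
```

View pics/top0.png

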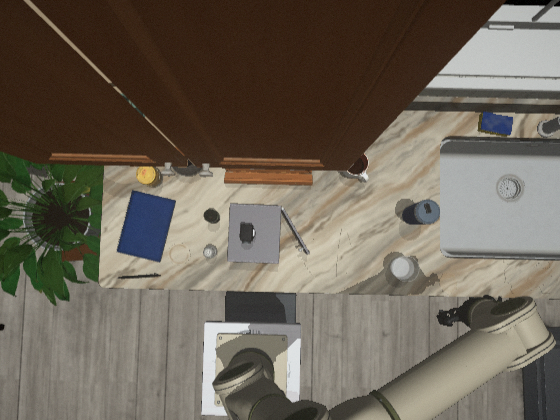

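View pics/side0.png

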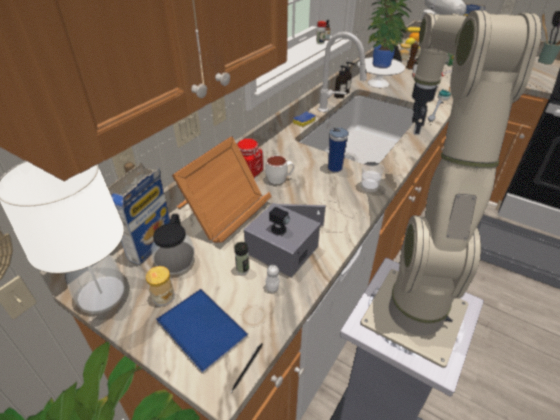

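The top view shows the base with its top at about (229–281, 204–263), the head near (247,232), and the door edge running from (282,208) to (308,252). The tumbler is at (427,211), the water glass at (402,268) and the mug at (357,165). The side view agrees with this. I'll measure next.

```bash
cat > h.py <<'E'
import numpy as np,cv2
from workcell import status,viewer,manip
from scipy.spatial.transform import Rotation as Ro
def ray(n,u,v,z):
    m=viewer.camera_model(n);R=np.array(m['R']);t=np.array(m['t'])
    d=R.T@np.array([(u-m['cx'])/m['fx'],(v-m['cy'])/m['fy'],1]);c=-R.T@t
    return c+d*(z-c[2])/d[2]
def px(n,X):
    m=viewer.camera_model(n);p=np.array(m['R'])@X+m['t'];return np.array([m['fx']*p[0]/p[2]+m['cx'],m['fy']*p[1]/p[2]+m['cy']])
E
python3 - <<'E'
from h import *
im=cv2.imread("pics/top0.png");hsv=cv2.cvtColor(im,cv2.COLOR_BGR2HSV)
print(hsv[215,262],hsv[250,240],hsv[232,247],hsv[230,296],hsv[240,302])
m=((hsv[...,1]<45)&(hsv[...,2]>70)&(hsv[...,2]<160)).astype(np.uint8)
roi=np.zeros_like(m);roi[195:275,220:320]=1;m*=roi
m=cv2.morphologyEx(m,cv2.MORPH_OPEN,np.ones((9,9)))
cs=cv2.findContours(m,0,2)[0];c=max(cs,key=cv2.contourArea)
r=cv2.minAreaRect(c);b=cv2.boxPoints(r);print(r)
P=np.array([ray("top",u,v,.105) for u,v in b]);print(P.round(4),P.mean(0));print([np.linalg.norm(P[i]-P[i-1]) for i in range(4)])
c2=im[190:280,215:325];cv2.imwrite("pics/crop_t.png",cv2.resize(c2,None,fx=6.5,fy=6.5,interpolation=2))
s=cv2.imread("pics/side0.png")[195:285,235:345];cv2.imwrite("pics/crop_s.png",cv2.resize(s,None,fx=6.5,fy=6.5,interpolation=2))
E
```

```text
[150   6 139] [140   5 141] [15 17 61] [ 13  23 134] [ 12  21 124]
((253.5, 236.5), (65.0, 53.0), 90.0)
[[ 0.5314  0.0851  0.105 ]
 [ 0.5356 -0.0796  0.105 ]
 [ 0.3346 -0.0845  0.105 ]
 [ 0.3306  0.0787  0.105 ]] [ 4.33054340e-01 -6.91084013e-05  1.05000000e-01]
[np.float64(0.20095950792045103), np.float64(0.16469509368989213), np.float64(0.20098303925739697), np.float64(0.16323753389722173)]
```

View pics/crop_t.png

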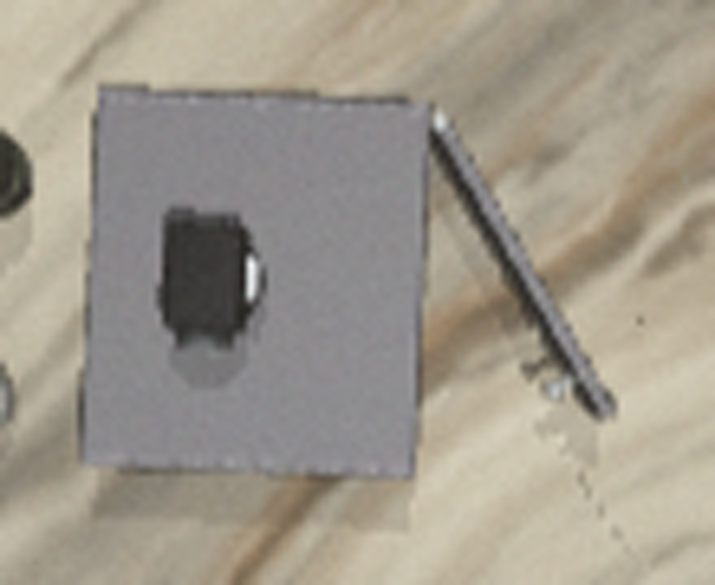

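View pics/crop_s.png

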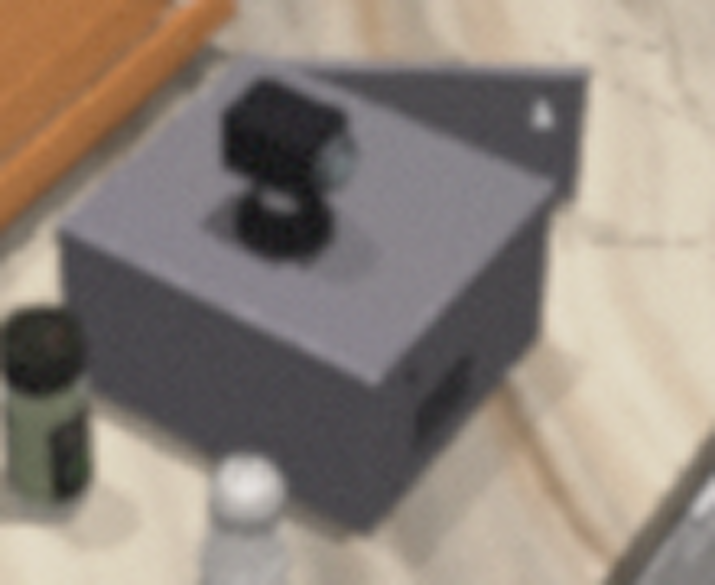

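The crops give corner pixels, in crop coordinates at 6.5×: box top (100,95), (430,103), (413,475), (83,463); door top edge from (437,112) to the tip at (608,408). The head block spans about (163–243, 213–340), with the metal key at (252,277) on the -y side.

```bash
cat >> h.py <<'E'
def crop(x,y):return (x+.5)/6.5-.5+215,(y+.5)/6.5-.5+190
E
python3 - <<'E'
from h import *
C=np.array([ray("top",*crop(*p),.105) for p in [(100,93),(430,101),(413,477),(83,465)]])[:,:2]
print(C.round(4),[np.linalg.norm(C[i]-C[i-1]).round(4) for i in range(4)])
M=np.array([[.09,.08],[.09,-.08],[-.09,-.08],[-.09,.08]])
H=(M-M.mean(0)).T@(C-C.mean(0));yaw=np.arctan2(H[0,1]-H[1,0],H[0,0]+H[1,1]);o=C.mean(0)
Rb=np.array([[np.cos(yaw),-np.sin(yaw)],[np.sin(yaw),np.cos(yaw)]])
print("base",o.round(4),"yaw",yaw,np.degrees(yaw))
W=lambda x,y:o+Rb@[x,y]
head=W(0,.02);hinge=W(.082,-.084);print("head",head,"hinge",hinge)
a,b=[ray("top",*crop(*p),.097)[:2] for p in[(437,112),(608,408)]]
d=b-a;dw=Rb.T@d;ang=np.arctan2(-dw[1],-dw[0]);print("door edge",a,b,np.linalg.norm(b-hinge),"angle",ang)
print("head top blob ctr",ray("top",*crop(203,275),.17),"key",ray("top",*crop(252,277),.158), "pred key",W(0,.02-.02))
# side check: head origin predicted pixel in the side crop
p=px("side",np.array([*head,.158]));print("side crop px head",(p-[235,195])*6.5)
for op in(ang,.35,.2,.1,.04,0):
    u=Rb@[-np.cos(op),-np.sin(op)];n=Rb@[np.sin(op)*1,-np.cos(op)]
    print(round(op,3),"push pt(100)",(hinge+.1*u+.004*n).round(4),"(140)",(hinge+.14*u+.004*n).round(4),"tip",(hinge+.164*u).round(4),"n",n.round(3))
o2=status.get_obs();print(Ro.from_quat(o2['ee_rot']).as_matrix().round(3))
for nme,u,v,z in[("tumbler",427,210,.181),("glass",402,266,.093),("mug",357,163,.09),("spice",211,215,.105),("salt",209,251,.09)]:print(nme,ray("top",u,v,z).round(3))
E
```

```text
[[ 0.532   0.0759]
 [ 0.5321 -0.0819]
 [ 0.353  -0.0782]
 [ 0.3548  0.0784]] [np.float64(0.1773), np.float64(0.1578), np.float64(0.1792), np.float64(0.1566)]
base [ 0.443  -0.0015] yaw -0.012238353881853292 -0.7012060256177414
head [0.44323425 0.01853265] hinge [ 0.52395535 -0.08646309]
door edge [ 0.52762499 -0.08549627] [ 0.38782292 -0.17056997] 0.1600187725128314 angle 0.5589060538336423
head top blob ctr [0.44438547 0.01981542 0.17      ] key [ 0.44437813 -0.00187352  0.158     ] pred key [ 0.44298949 -0.00146586]
side crop px head [280.24065802 137.03173317]
0.559 push pt(100) [ 0.4406 -0.1419] (140) [ 0.4064 -0.1627] tip [ 0.3839 -0.1717] n [ 0.52  -0.854]
0.35 push pt(100) [ 0.4309 -0.1234] (140) [ 0.3932 -0.1366] tip [ 0.3692 -0.1408] n [ 0.331 -0.943]
0.2 push pt(100) [ 0.4265 -0.1091] (140) [ 0.3872 -0.1165] tip [ 0.3628 -0.1171] n [ 0.187 -0.982]
0.1 push pt(100) [ 0.4247 -0.0992] (140) [ 0.3848 -0.1027] tip [ 0.3606 -0.1008] n [ 0.088 -0.996]
0.04 push pt(100) [ 0.4241 -0.0932] (140) [ 0.3841 -0.0943] tip [ 0.36  -0.091] n [ 0.028 -1.   ]
0 push pt(100) [ 0.4239 -0.0892] (140) [ 0.3839 -0.0887] tip [ 0.36   -0.0845] n [-0.012 -1.   ]
[[ 0.917  0.398 -0.001]
 [ 0.398 -0.917  0.001]
 [-0.    -0.001 -1.   ]]
tumbler [ 0.522 -0.512  0.181]
glass [ 0.353 -0.464  0.093]
mug [ 0.673 -0.32   0.09 ]
spice [0.496 0.134 0.105]
salt [0.384 0.138 0.09 ]
```

>>> play_rows:
  plan: [0, 0, 4, 0.045, -0.035, 0, 0, 0, 0, 8, 0.09, -0.07, 0, 0, 0, 0, 12, 0.135, -0.105, 0, 0, 0, 0, 16, 0.18, -0.14, 0, 0, 0, 0, 20, 0.225, -0.175, 0, 0, 0, 0, 24.2, 0.27, -0.21, 0, 0, 0, 0, 24.2, 0.298, -0.233, 0, 0, 0, 0, 24.2, 0.298, -0.233, 0, 0, 0, 0, 24.2, 0.298, -0.233, 0.04, 0, 0, 0, 24.2, 0.298, -0.233, 0.085, 0, 0, 0, 24.2, 0.298, -0.233, 0.13, 0, 0, 0, 24.2, 0.298, -0.233, 0.175, 0, 0, 0, 24.2, 0.298, -0.233, 0.175, 0, 0, 0, 24.2, 0.298, -0.233, 0.175, 0]
  squeeze: 20

```text
clock: 1.85
position: [0.4301, -0.2417, 0.0718]
ee_rot: [1.0, -0.007, 0.001, 0.0]
ft_force: [0.8, -0.2, -0.9]
grip_width: 0.0
grasp_force: 0.0
```

>>> play_rows:
  plan: [0, 0, 0, 0, -0.02, 0, 0, 0, 0, 0, 0, -0.04, 0, 0, 0, 0, 0, 0, -0.055, 0, 0, 0, 0, 0, 0, -0.065, 0, 0, 0, 0, 0, 0, -0.075, 0, 0, 0, 0, 0, 0, -0.085, 0, 0, 0, 0, 0, 0, -0.095, 0, 0, 0, 0, 0, 0, -0.105, 0, 0, 0, 0, 0, 0, -0.115, 0, 0, 0, 0, 0, 0, -0.122, 0, 0, 0, 0, 0, 0, -0.122, 0, 0]

```text
clock: 3.22
position: [0.4312, -0.1184, 0.0704]
ee_rot: [1.0, -0.006, 0.0, 0.0]
ft_force: [0.3, -0.6, 0.5]
grip_width: 0.003
grasp_force: 0.1
```

Run:
```python
from h import *
im=viewer.camera("top")[:,:,::-1];sd=viewer.camera("side")[:,:,::-1]
a=cv2.resize(im[190:280,215:325],None,fx=3.5,fy=3.5,interpolation=2);b=cv2.resize(sd[165:285,235:345],None,fx=3.5,fy=3.5,interpolation=2)
a=cv2.copyMakeBorder(a,0,b.shape[0]-a.shape[0],0,0,0)
cv2.imwrite("pics/push1.png",np.hstack([a,b]));print(status.get_obs()['ft_force'])
```

```text
[ 0.49778607 -0.6247466  -0.01503988]
```

View pics/push1.png

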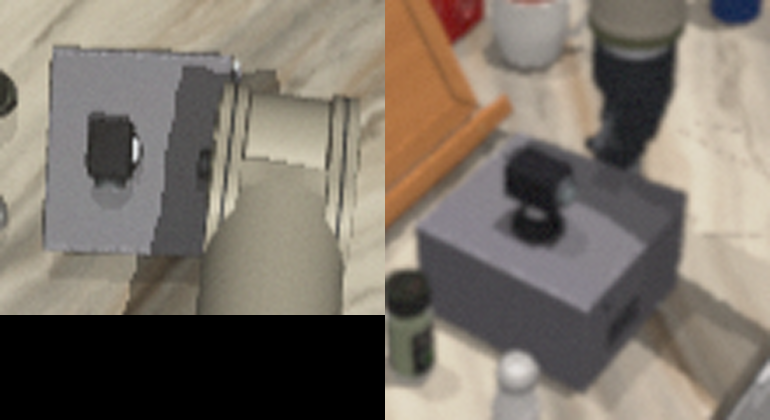

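The view shows the arm over the base's -y side and the door nearly shut, hidden behind the box from the side camera. Force is still low, so I'll keep pushing in small steps.

>>> play_rows:
  plan: [0, 0, 0, 0, -0.003, 0, 0, 0, 0, 0, 0, -0.006, 0, 0, 0, 0, 0, 0, -0.009, 0, 0, 0, 0, 0, 0, -0.012, 0, 0, 0, 0, 0, 0, -0.012, 0, 0]

```text
clock: 3.95
position: [0.4325, -0.1124, 0.0722]
ee_rot: [1.0, -0.009, 0.002, 0.003]
ft_force: [-2.2, -22.6, 14.3]
grip_width: -0.004
grasp_force: 0.1
```

Force jumped to 23 N, so the door may be seated. I'll back off and check.

>>> play_rows:
  plan: [0, 0, 0, 0, 0.02, 0, 0, 0, 0, 0, 0, 0.05, 0, 0, 0, 0, 0, 0, 0.09, 0, 0, 0, 0, 0, 0, 0.12, -0.04, 0, 0, 0, 0, 0, 0.12, -0.08, 0, 0, 0, 0, 0, 0.12, -0.08, 0]

```text
clock: 4.7
position: [0.4313, -0.2278, 0.1531]
ee_rot: [1.0, -0.007, 0.002, 0.001]
ft_force: [-0.7, 0.5, -0.1]
grip_width: 0.0
grasp_force: 0.0
```

Run:
```python
from h import *
im=viewer.camera("top")[:,:,::-1];sd=viewer.camera("side")[:,:,::-1]
cv2.imwrite("pics/t2f.png",im);cv2.imwrite("pics/s2f.png",sd)
a=cv2.resize(im[195:275,220:290],None,fx=5.5,fy=5.5,interpolation=2);b=cv2.resize(sd[195:275,275:345],None,fx=5.5,fy=5.5,interpolation=2)
cv2.imwrite("pics/push2.png",np.hstack([a,b]));print(status.get_obs()['ft_force'])
# expected top-view columns of the shut door's outer top edge, free end (origin/yaw as measured)
y=-.0122;o=np.array([.443,-.0015]);Rb=np.array([[1,-y],[y,1]])
for ang in(0,.05,.1):
  t=o+Rb@(np.array([.082,-.084])+.164*np.array([-np.cos(ang),-np.sin(ang)])+.004*np.array([np.sin(ang),-np.cos(ang)]))
  print(ang,px("top",np.array([*t,.097])),(px("top",np.array([*t,.097]))-[220,195]+.5)*5.5)
p=o+Rb@[-.082,-.08];print("box edge there",(px("top",np.array([*p,.105]))-[220,195]+.5)*5.5)
```

```text
[0.3517584  0.1712571  0.32229602]
0 [281.47464681 260.70691773] [340.86055744 364.13804749]
0.05 [284.11921254 260.67390124] [355.40566897 363.95645683]
0.1 [286.75858896 260.50822987] [369.9222393  363.04526429]
box edge there [326.77218794 364.06049419]
```

View pics/push2.png

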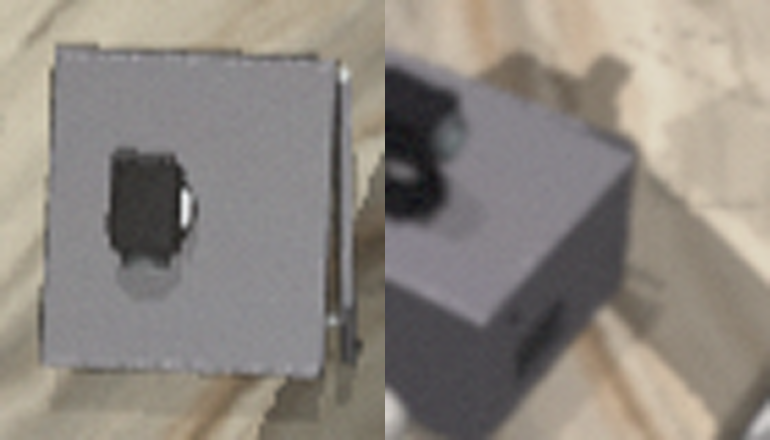

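The door isn't seated: the top view shows a gap widening towards the free end (outer edge at about (355,362), against (341,364) when shut), so it's about 0.06 rad open. The upward force suggests the wide finger linkage hit the box's top edge. I'll turn the gripper 90° so its narrow side faces the door, and push from a bit higher.

>>> play_rows:
  plan: [0, 0, 10, 0, 0, 0, 0, 0, 0, 20, 0, 0, 0, 0, 0, 0, 30, 0, 0, 0, 0, 0, 0, 40, 0, -0.01, 0, 0, 0, 0, 50, 0, -0.02, 0.01, 0, 0, 0, 60, 0, -0.03, 0.02, 0, 0, 0, 70, 0, -0.04, 0.03, 0, 0, 0, 80, 0, -0.06, 0.045, 0, 0, 0, 90, 0, -0.08, 0.065, 0, 0, 0, 90, 0, -0.1, 0.065, 0, 0, 0, 90, 0, -0.11, 0.065, 0, 0, 0, 90, 0, -0.115, 0.065, 0, 0, 0, 90, 0, -0.118, 0.065, 0, 0, 0, 90, 0, -0.121, 0.065, 0, 0, 0, 90, 0, -0.124, 0.065, 0, 0, 0, 90, 0, -0.124, 0.065, 0]

```text
clock: 6.8
position: [0.4359, -0.1051, 0.0784]
ee_rot: [-0.705, 0.709, 0.002, -0.002]
ft_force: [-7.4, -39.5, 7.9]
grip_width: 0.002
grasp_force: 6.8
```

>>> play_rows:
  plan: [0, 0, 0, 0, 0, 0, 0, 0, 0, 0, 0, 0, 0, 0]

```text
clock: 7.05
position: [0.4361, -0.1073, 0.0793]
ee_rot: [-0.703, 0.711, 0.003, -0.0]
ft_force: [0.4, 0.0, 0.1]
grip_width: 0.001
grasp_force: 0.0
```

Run:
```python
from h import *
im=viewer.camera("top")[:,:,::-1];sd=viewer.camera("side")[:,:,::-1]
o=status.get_obs();print({k:np.round(o[k],3) for k in o if k!="joint_velocities"})
a=cv2.resize(im[195:275,220:300],None,fx=5,fy=5,interpolation=2);b=cv2.resize(sd[175:255,265:345],None,fx=5,fy=5,interpolation=2)
cv2.imwrite("pics/push3.png",np.hstack([a,b]))
```

```text
{'clock': np.float64(7.15), 'joint_pos': array([-1.026,  0.357,  1.339,  2.132, -0.429,  0.974, -2.603]), 'tau': array([-6.6300e-01, -2.1941e+01,  1.1513e+01, -3.0036e+01, -1.4000e-02,
        4.2000e-02, -2.0000e-03]), 'position': array([ 0.436, -0.108,  0.08 ]), 'ee_rot': array([-0.703,  0.711,  0.003,  0.   ]), 'ft_force': array([ 0.747, -0.561,  0.357]), 'torque': array([ 0.008,  0.01 , -0.025]), 'grasp_force': np.float64(0.0), 'grip_width': np.float64(-0.002)}
```

View pics/push3.png

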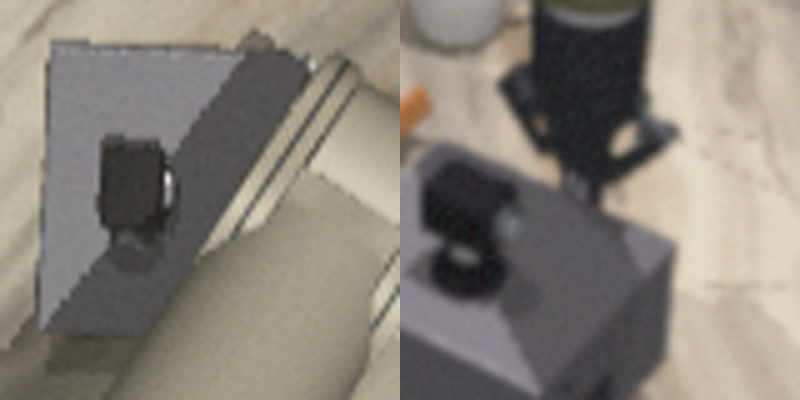

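The joints have drifted to the edge of their ranges (j3 1.339, j7 -2.603), so I'll back off and unwind the wrist now. The view shows the fingers against the door by the box edge, and the force has dropped to zero, so it may have snapped shut.

>>> play_rows:
  plan: [0, 0, -5, 0.01, 0, 0, 0, 0, 0, -15, 0.03, 0, -0.01, 0, 0, 0, -25, 0.05, 0, -0.03, 0, 0, 0, -35, 0.07, 0, -0.05, 0, 0, 0, -45, 0.09, 0, -0.07, 0, 0, 0, -55, 0.11, 0, -0.09, 0, 0, 0, -65, 0.13, 0, -0.11, 0, 0, 0, -75, 0.13, 0, -0.11, 0, 0, 0, -85, 0.13, 0, -0.11, 0, 0, 0, -90, 0.13, 0, -0.11, 0, 0, 0, -90, 0.13, 0, -0.11, 0]

```text
clock: 8.52
position: [0.4352, -0.2381, 0.189]
ee_rot: [1.0, -0.006, -0.002, -0.003]
ft_force: [-0.1, 0.3, -0.2]
grip_width: 0.001
grasp_force: 0.0
```

Run:
```python
from h import *
im=viewer.camera("top")[:,:,::-1]
cv2.imwrite("pics/t4f.png",im)
o=status.get_obs();print({k:np.round(o[k],3) for k in ("joint_pos","position","ee_rot","ft_force","clock")})
old=cv2.imread("pics/t2f.png")
cv2.imwrite("pics/push4.png",np.hstack([cv2.resize(x[195:275,220:300],None,fx=5,fy=5,interpolation=2) for x in(old,im)]))
```

```text
{'joint_pos': array([-0.604,  0.13 ,  1.102,  1.908, -0.128,  1.184, -1.041]), 'position': array([ 0.435, -0.238,  0.189]), 'ee_rot': array([ 1.   , -0.007, -0.002, -0.003]), 'ft_force': array([-0.215, -0.055, -1.179]), 'clock': np.float64(8.575)}
```

View pics/push4.png

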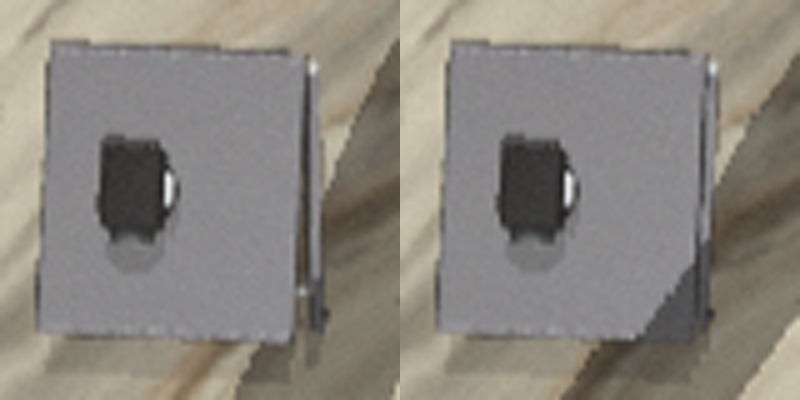

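The door's outer edge is now parallel to the base, with the free end at (281,260) where the shut position was predicted. The door is shut and seated. Next I'll open the gripper and move above the head.

>>> play_rows:
  plan: [0, 0, 0, 0, 0, -0.05, 1, 0, 0, 0, 0, -0.03, -0.07, 1, 0, 0, 0, 0.001, -0.07, -0.07, 1, 0, 0, 0, 0.002, -0.11, -0.07, 1, 0, 0, 0, 0.003, -0.15, -0.07, 1, 0, 0, 0, 0.004, -0.19, -0.07, 1, 0, 0, 0, 0.005, -0.23, -0.07, 1, 0, 0, 0, 0.005, -0.2565, -0.07, 1, 0, 0, 0, 0.005, -0.2565, -0.07, 1, 0, 0, 0, 0.005, -0.2565, -0.07, 1]

```text
clock: 9.82
position: [0.4436, 0.018, 0.2601]
ee_rot: [1.0, -0.006, -0.002, -0.002]
ft_force: [-0.0, 0.8, 0.4]
grip_width: 0.995
grasp_force: 0.0
```

Run:
```python
from h import *
o=status.get_obs();print({k:np.round(o[k],4) for k in ("joint_pos","position","ee_rot","ft_force","clock","grip_width")})
```

```text
{'joint_pos': array([-0.9087, -0.1544,  0.711 ,  1.9154,  0.0973,  1.3474, -1.8085]), 'position': array([0.4436, 0.018 , 0.2601]), 'ee_rot': array([ 1.    , -0.0061, -0.002 , -0.0025]), 'ft_force': array([-0.0128,  0.7891,  0.4126]), 'clock': np.float64(9.825), 'grip_width': np.float64(0.9952)}
```

>>> play_rows:
  plan: [0, 0, 0, 0, 0, 0.04, 1, 0, 0, 0, 0, 0, 0.075, 1, 0, 0, 0, 0, 0, 0.095, 1, 0, 0, 0, 0, 0, 0.107, 1, 0, 0, 0, 0, 0, 0.107, 1, 0, 0, 0, 0, 0, 0.107, 1, 0, 0, 0, 0, 0, 0.107, 0, 0, 0, 0, 0, 0, 0.107, 0, 0, 0, 0, 0, 0, 0.107, 0, 0, 0, 0, 0, 0, 0.107, 0, 0, 0, 0, 0, 0, 0.107, 0, 0, 0, 0, 0, 0, 0.107, 0, 0, 0, 0, 0, 0, 0.107, 0, 0, 0, 0, 0, 0, 0.107, 0]
  squeeze: 45

```text
clock: 11.58
position: [0.4435, 0.0179, 0.1538]
ee_rot: [1.0, -0.006, -0.002, -0.002]
ft_force: [-2.3, -7.6, 10.3]
grip_width: 0.419
grasp_force: 45.1
```

Run:
```python
from h import *
o=status.get_obs();print({k:np.round(o[k],4) for k in ("joint_pos","position","ee_rot","ft_force","torque","clock","grip_width","grasp_force")})
```

```text
{'joint_pos': array([-0.904 , -0.0263,  0.7683,  2.0629,  0.016 ,  1.1008, -1.7255]), 'position': array([0.4435, 0.0179, 0.1538]), 'ee_rot': array([ 1.    , -0.0057, -0.0018, -0.0017]), 'ft_force': array([-2.3456, -7.6297, 10.2675]), 'torque': array([-1.9774,  0.6731, -0.2585]), 'clock': np.float64(11.575), 'grip_width': np.float64(0.4187), 'grasp_force': np.float64(45.0709)}
```

The opening is 35.6 mm, so the key is flush. Pulling up.

>>> play_rows:
  plan: [0, 0, 0, 0, 0, -0.005, 0, 0, 0, 0, 0, 0, -0.012, 0, 0, 0, 0, 0, 0, -0.02, 0, 0, 0, 0, 0, 0, -0.028, 0, 0, 0, 0, 0, 0, -0.036, 0, 0, 0, 0, 0, 0, -0.044, 0, 0, 0, 0, 0, 0, -0.052, 0, 0, 0, 0, 0, 0, -0.06, 0, 0, 0, 0, 0, 0, -0.06, 0]

```text
clock: 12.7
position: [0.4434, 0.0179, 0.213]
ee_rot: [1.0, -0.006, -0.002, -0.002]
ft_force: [4.2, -4.7, -7.3]
grip_width: 0.416
grasp_force: 45.8
```

>>> play_rows:
  plan: [0, 0, 0, 0, 0, -0.006, 0, 0, 0, 0, 0, 0, -0.012, 0, 0, 0, 0, 0, 0, -0.016, 0, 0, 0, 0, 0, 0, -0.019, 0, 0, 0, 0, 0, 0, -0.021, 0, 0, 0, 0, 0, 0, -0.022, 0, 0, 0, 0, 0, 0, -0.022, 0, 0, 0, 0, 0, 0, -0.022, 0]

```text
clock: 13.7
position: [0.4434, 0.0179, 0.2341]
ee_rot: [1.0, -0.006, -0.002, -0.001]
ft_force: [6.0, -4.4, -12.3]
grip_width: 0.415
grasp_force: 47.3
```

Run:
```python
from h import *
im=viewer.camera("top")[:,:,::-1];sd=viewer.camera("side")[:,:,::-1]
o=status.get_obs();print({k:np.round(o[k],4) for k in ("joint_pos","position","ft_force","clock","grip_width","grasp_force")})
a=cv2.resize(im[195:285,220:300],None,fx=5,fy=5,interpolation=2);b=cv2.resize(sd[175:265,265:345],None,fx=5,fy=5,interpolation=2)
cv2.imwrite("pics/up.png",np.hstack([a,b]))
```

```text
{'joint_pos': array([-0.9119, -0.1329,  0.7266,  1.9561,  0.0879,  1.2896, -1.7964]), 'position': array([0.4434, 0.0179, 0.2341]), 'ft_force': array([  5.5316,  -4.5544, -12.6002]), 'clock': np.float64(13.8), 'grip_width': np.float64(0.4141), 'grasp_force': np.float64(47.2682)}
```

View pics/up.png

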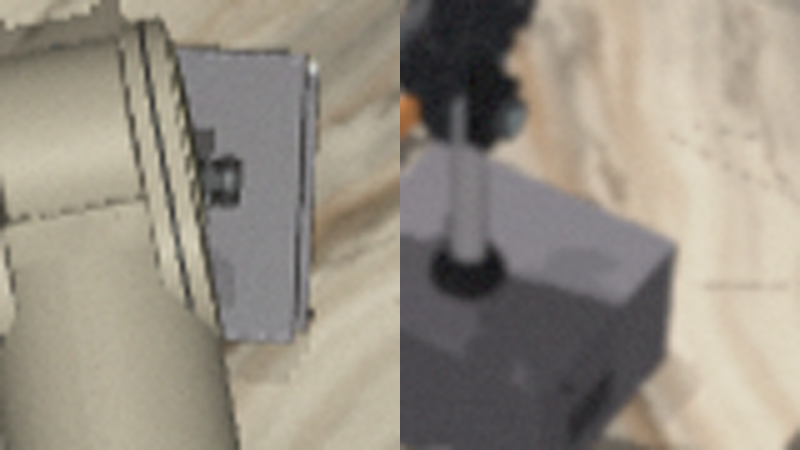

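The mast is fully extended, the head is held and the door is still shut. I'll add a small extra pull to confirm it's against the end stop.

>>> play_rows:
  plan: [0, 0, 0, 0, 0, -0.001, 0, 0, 0, 0, 0, 0, -0.002, 0, 0, 0, 0, 0, 0, -0.002, 0, 0, 0, 0, 0, 0, -0.002, 0]

```text
clock: 14.3
position: [0.4434, 0.0179, 0.2344]
ee_rot: [1.0, -0.006, -0.002, -0.001]
ft_force: [16.7, -3.4, -33.8]
grip_width: 0.416
grasp_force: 49.5
```

The stop is firm: force rose 21 N for 0.3 mm of travel. I'll ease off slightly, then hand in.

>>> play_rows:
  plan: [0, 0, 0, 0, 0, 0.0012, 0, 0, 0, 0, 0, 0, 0.0012, 0, 0, 0, 0, 0, 0, 0.0012, 0]

```text
clock: 14.68
position: [0.4434, 0.0179, 0.2342]
ee_rot: [1.0, -0.006, -0.002, -0.001]
ft_force: [10.2, -3.8, -20.5]
grip_width: 0.415
grasp_force: 51.3
```

Run:
```python
from h import *
o=status.get_obs();print({k:np.round(o[k],4) for k in ("position","ft_force","grip_width","grasp_force")})
if o['position'][2]>.2335 and o['ft_force'][2]<-9: print(manip.hand_in())
```

```text
{'position': array([0.4434, 0.0179, 0.2342]), 'ft_force': array([ 10.2383,  -3.7541, -20.5004]), 'grip_width': np.float64(0.4145), 'grasp_force': np.float64(51.3252)}
the job is handed in; nothing more can be done
None
```

The job is handed in: the door is shut, and the head is held at the mast's top stop with the key squeezed (14.7 s), but during the door push joint 7 read -2.603 against its -2.6 limit, which may count as a range violation, and the gripper probably pressed the base's top edge with about 27 N.

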